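# Stock the sliding-top display case

### The job

The honey jars on the counter belong in the right-hand compartment of the glass display case. First move all the tongs lying on top of the case onto the wooden tray so that they no longer block the glass, then slide the right-hand pane all the way open over the left one, stand every amber jar upright in the right compartment, let go, and slide the pane fully shut again. Leave the left pane shut, and do not disturb the two price stands on the counter.

Things in the scene. Friction and masses are not known exactly. Their poses are not given: they have to be found in the camera images.
- case: fixed low glass display case, 200 mm deep (its x), 330 mm long (its y, + to the left seen from the robot), yaw near 0. Origin: centre of the underside, z up. Walls 6 mm, rim 80 mm high, floor 8 mm high; divider at y = 0. Left (+y) half: pane flush with the rim, tongs on it. Right half: 6 mm pane riding on the rim (top 88 mm high), passing over the left one. Stock in the left half stays
- compartment (a point): centre of the floor of the right compartment, 8 mm above the counter, at (0, -81, 8) mm in the case; axes as the case. Inside, the compartment measures 188 mm along x and 156 mm along y; its walls are 80 mm high
- right_pane (a joint): opening of the right pane in m: 0 shut, 0.155 fully open (slid towards the case's +y, over the left pane). Held by about 1.5 N of friction, stays where it is left
- left_pane (a joint): opening of the left pane in m: 0 shut (as it starts and should stay), 0.145 open (slid towards the case's -y, under the right pane). Its grip is only a flush black disc
- pane_handle (a point): centre of the top of the right pane's black bar handle, 117 mm above the counter; moves with the pane; axes as the case. The bar is 70 mm long along the case's x, 12 mm thick along y, stands 29 mm above the pane; pinch it from above across y. Pane shut: at (0, -25) mm in the case; open: (0, +130)
- wood_tray: dark wooden tray fixed on the counter at the left, 150 mm (its x) by 225 mm (its y), rim 18 mm high and about 18 mm wide, inner floor about 8 mm high. Origin at the centre of its underside, z up. Its yaw is near +90 degrees: the long side points away from the robot. Tongs may lie along it, partly on the rim
- tongs_a: pair of steel bread tongs lying on edge, rigid, 222 mm long (its x), 45 mm wide over both arms (y), 18 mm high, 85 g; grip across both arms (44 mm) near the middle. Origin at the centre of its underside, z up. Starts on the left half of the case, lying across it (x within 0.06 rad of the case's x). One or both pairs are present
- tongs_b: pair of steel bread tongs lying on edge, rigid, 222 mm long (its x), 45 mm wide over both arms (y), 18 mm high, 85 g; grip across both arms (44 mm) near the middle. Origin at the centre of its underside, z up. Starts on the left half of the case, lying across it (x within 0.06 rad of the case's x). One or both pairs are present
- jar_0: small amber honey jar with a brass lid, 44 mm in diameter with straight sides, 42 mm tall, about 100 g, starts standing on the counter between case and tray. Origin at the centre of its underside, z up. Two or three of the jars are present
- jar_1: small amber honey jar with a brass lid, 44 mm in diameter with straight sides, 42 mm tall, about 100 g, starts standing on the counter between case and tray. Origin at the centre of its underside, z up. Two or three of the jars are present
- jar_2: small amber honey jar with a brass lid, 44 mm in diameter with straight sides, 42 mm tall, about 100 g, starts standing on the counter between case and tray. Origin at the centre of its underside, z up. Two or three of the jars are present
- price_stand_0: small black price stand, 47x88x58 mm, loose, in front of the case; origin at the centre of its underside; leave alone
- price_stand_3: another black price stand, 47x88x58 mm, loose, in front of the tray; origin at the centre of its underside; leave alone

How it is judged:
By the outcome, as a careful person would: the job done as asked, in the order asked, and still so for the second after the job is handed in, with the robot touching nothing.
Of tongs_a, tongs_b only 1 to 2 are there at a start; the rules pass over those that are not, and their reading is None.
Of jar_0, jar_1, jar_2 only 2 to 3 are there at a start; the rules pass over those that are not, and their reading is None.
At some moment in a run one of jar_0, jar_1, jar_2 may be knocked a few centimetres aside while the robot is not near it.
It also fails if it takes over 210 s, if anything falls off the work surface, if the arm or the gripper's body presses on something with over 40 N, if the wrist force passes 120 N, or if a joint passes its speed limit or range.

### The arm

A 7-joint arm with a two-finger parallel gripper is mounted at the origin on the work surface; the furniture and walls round the work are solid. World frame = base frame: x ahead of the robot, y to its left, z up, the work surface at z = 0. Lengths are in m, angles in rad, forces in N, time in s.
With the tool pointing down it reaches from about 0.4 to 0.9 m from the base axis. Payload 5.6 kg.
Tool frame: the origin (TCP) lies midway between the tips of the shut fingers; the grasp point (between the pads) lies 19 mm behind it; z points along the fingers, y is the line along which they close (so a half turn about z gives the same grasp; the last joint's range is limited). The gripper opens to 92 mm and grips with 3 to 60 N. Pads are 20 mm wide; open, the fingers measure 128 mm over their backs; the gripper's body (75 mm by 189 mm) begins 69 mm behind the grasp point.
Start: joints at [-1.278, 0.468, -0.012, 1.603, 0.006, 1.071, -0.056], TCP at [0.214, 0.614, 0.215] pointing down, gripper open.
Joint ranges: [-2.53, 2.53], [-0.31, 2.02], [-1.57, 1.55], [0.28, 2.44], [-1.29, 4.43], [0.15, 1.84], [-2.92, 2.92]. Speed limits (rad/s): [2.57, 2.57, 3.14, 3.14, 3.14, 3.14, 3.14].

### API

Orientations are given as a 3x3 rotation matrix whose columns are the frame's x, y, z axes.
In Python, from station import env, effector, solver, viewer, workorder, search_frame, tip_of gives the robot as it stands. Calls block until the motion is done:
- env.reach(position, orientation): joint-space move of the TCP to a pose.
- env.movel(position, frame=None, rate=0.15): straight line of the TCP; frame=None keeps the orientation; rate is the mean speed in m/s.
- env.goto_joints(angles): joint-space move.
- effector.release() and effector.grasp(squeeze=None): open the fingers fully, or close them until they stop; squeeze is the grip in N (None keeps the last).
- env.pause(seconds).
- solver.inverse_kinematics(position, orientation): joint angles nearest the present ones, or None.
- env.sense(): the state.
- viewer.read_camera(name): name is "side" or "top" or "wrist"; returns (picture, depth): 480x640x3 uint8, red, green, blue; 480x640 float32, m along the optical axis (not along the pixel's ray), 0 where there is no reading.
- viewer.camera_info(name): a dict with "intrinsics" (3x3 intrinsics, pixels), "eye" and "rotation" of the camera in the world; the wrist camera has in their place "T_tool_cam" (4x4, takes a point from camera to tool coordinates, whose origin is the TCP and whose axes are the flange's). Camera axes: x right, y up, looking along -z (the intrinsics and any distortion apply to the point x, -y, -z); pixel columns grow to the right and rows downward; lengths in m; the calibration is good to about 2 mm. The wrist camera is an equidistant fisheye: a pixel r from the principal point sees the ray r / f radians off the axis. A picture is of the moment at which its call begins: read the wrist's pose just before it. camera_info takes no time and is no camera call.
A pose or a line that the arm cannot do raises env.PlanningError and nothing moves.
- workorder.finish_job(): hands the job in; it is judged then, once.
Trained networks look in the newest picture that a camera, given by its name, has taken for a name from the list of things; names that differ only in an ending like _2 or _b are one class to them, and where a whole thing is asked for, a point or a joint stands for the part that bears it (a point fixed in the world has none). Each returns a list of dicts, best first, with "score" (0 to 1); they miss things now and then, are a little off and sometimes report something else, mostly with a low value. They report only what shows in the picture. A call takes as long as a camera call.
- search_frame(camera, name): "at" ([x, y, z] in m, in world coordinates, good to about 4 mm: the middle of the surface that is visible of it).
- tip_of(camera, name): "at" ([x, y, z] in m, in world coordinates, good to about 4 mm: a listed point, or the origin of a listed thing).
The state is a dict: "t": time; "joint_positions": joint angles; "joint_velocities": joint speeds; "tau": joint torques, N m; "ee_pos": TCP position; "tcp_rot": TCP orientation; "wrist_force": force on the tool from outside, world axes, zero at the start; "moment": the same for the moment, N m; "gripper_width": finger opening in m; "grasp_force": force on a finger pad.
Only numpy, scipy, OpenCV 4.12 (cv2) and the standard library are available. Lean on these libraries where they do the work, as an engineer would, in place of code of your own. Each camera call takes 0.05 s, during which the arm holds its last target. There are 200 camera calls.

## Working session

There is one attempt and no reset: what is moved stays moved. The work goes in short steps, each a Python script; the robot and the scene stay as the last script left them, time stands still between calls to the robot, and variables do not carry over. Pictures are saved under pics/ and viewed, at most 14 in all, crops included, and the job is handed in when it is done.

```bash
ls; mkdir -p pics; python3 - <<'E'
from station import env, effector, solver, viewer, workorder, search_frame, tip_of
import cv2, numpy as np
ims=[]
for c in ["top","side"]:
    p,d=viewer.read_camera(c); ims.append(p)
    cv2.imwrite(f"pics/{c}0.png",p[:,:,::-1])
    i=viewer.camera_info(c); print(c,np.round(i["eye"],3).tolist())
    for n in ["case","compartment","pane_handle","wood_tray","tongs_a","jar_0","price_stand_0"]:
        print(n,[(np.round(r["at"],3).tolist(),round(r["score"],2)) for r in tip_of(c,n)])
        if n in("tongs_a","jar_0"): print("  sf",[(np.round(r["at"],3).tolist(),round(r["score"],2)) for r in search_frame(c,n)])
print(env.sense()["t"],np.round(env.sense()["tcp_rot"],2).tolist())
E
```

```text
pics
top [0.346, 0.006, 1.047]
case []
compartment []
pane_handle [([0.454, -0.109, 0.116], 0.91)]
wood_tray [([0.459, 0.29, -0.001], 0.67)]
tongs_a [([0.461, -0.03, 0.08], 0.61)]
  sf [([0.474, -0.041, 0.095], 0.93)]
jar_0 [([0.534, 0.17, -0.002], 0.93), ([0.401, 0.163, -0.003], 0.71)]
  sf [([0.529, 0.168, 0.04], 0.84), ([0.397, 0.164, 0.039], 0.61), ([0.279, 0.262, 0.012], 0.24)]
price_stand_0 [([0.277, 0.267, 0.0], 0.76), ([0.302, -0.279, -0.005], 0.6)]
side [0.419, -0.76, 0.753]
case [([0.453, -0.09, 0.004], 0.91), ([0.456, 0.288, -0.001], 0.18)]
compartment [([0.28, 0.27, -0.002], 0.5)]
pane_handle [([0.455, -0.11, 0.119], 0.87)]
wood_tray [([0.459, 0.29, -0.002], 0.58)]
tongs_a [([0.459, -0.028, 0.08], 0.66)]
  sf [([0.459, -0.036, 0.092], 0.86)]
jar_0 [([0.397, 0.163, 0.003], 0.56), ([0.532, 0.174, 0.0], 0.52)]
  sf [([0.53, 0.162, 0.042], 0.74), ([0.401, 0.154, 0.044], 0.52)]
price_stand_0 [([0.28, 0.269, -0.004], 0.76), ([0.3, -0.279, -0.0], 0.6)]
1.0 [[-0.94, 0.33, 0.0], [0.33, 0.94, 0.0], [-0.0, 0.0, -1.0]]
```

View pics/top0.png

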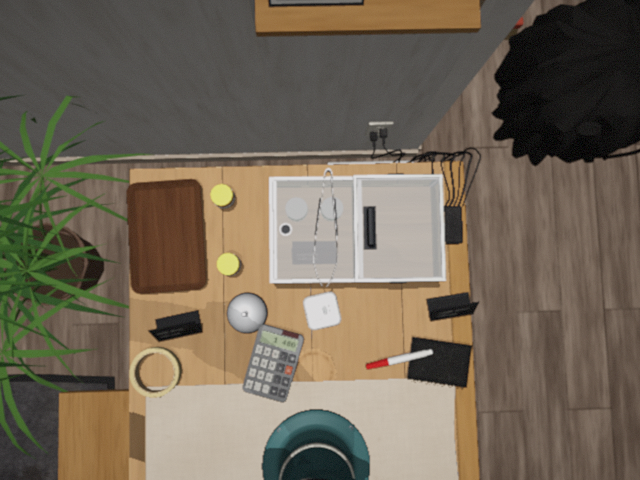

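View pics/side0.png

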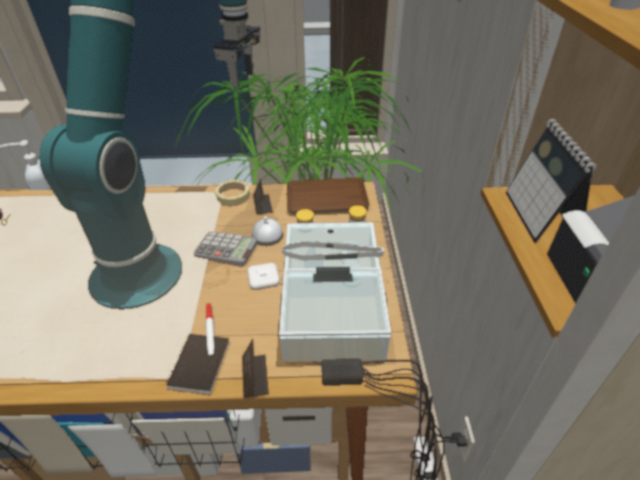

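The top view shows one pair of tongs (325,235), two jars (221,195) and (228,264), the handle (370,228) and the tray (168,237). The side view agrees. Next I'll hover over the tongs and take a close look.

```bash
cat > h.py <<'E'
from station import env, effector, solver, viewer, workorder, search_frame, tip_of
import cv2, numpy as np
def R(yaw=0.):
    c,s=np.cos(yaw),np.sin(yaw)
    return np.array([[c,-s,0],[s,c,0],[0,0,1]])@np.diag([-1.,1,-1])
def look(cam,names,save=None):
    p,d=viewer.read_camera(cam)
    if save: cv2.imwrite(f"pics/{save}.png",p[:,:,::-1])
    for n in names: print(cam,n,[(np.round(r["at"],3).tolist(),round(r["score"],2)) for r in tip_of(cam,n)])
    return p,d
def st(msg=""):
    s=env.sense(); print(msg,"t%.1f"%s["t"],"ee",np.round(s["ee_pos"],4).tolist(),"w%.4f"%s["gripper_width"],"gf%.1f"%s["grasp_force"],"F",np.round(s["wrist_force"],1).tolist())
def project(p,d,uv):
    pass
def wproj(P,s):
    "world points -> wrist pixels (fisheye), s: state at the picture"
    i=viewer.camera_info("wrist"); T=np.eye(4); T[:3,:3]=s["tcp_rot"]; T[:3,3]=s["ee_pos"]
    W=T@i["T_tool_cam"]; q=(np.atleast_2d(P)-W[:3,3])@W[:3,:3]; q=q*[1,-1,-1]
    th=np.arctan2(np.hypot(q[:,0],q[:,1]),q[:,2]); ph=np.arctan2(q[:,1],q[:,0]); K=i["intrinsics"]
    return np.c_[K[0][2]+K[0][0]*th*np.cos(ph),K[1][2]+K[1][1]*th*np.sin(ph)]
def wray(uv,s,z):
    "wrist pixels -> world points at height z"
    i=viewer.camera_info("wrist"); T=np.eye(4); T[:3,:3]=s["tcp_rot"]; T[:3,3]=s["ee_pos"]
    W=T@i["T_tool_cam"]; K=i["intrinsics"]; uv=np.atleast_2d(uv)
    a=(uv[:,0]-K[0][2])/K[0][0]; b=(uv[:,1]-K[1][2])/K[1][1]; th=np.hypot(a,b); k=np.sin(th)/np.maximum(th,1e-9)
    d=np.c_[a*k,-b*k,-np.cos(th)]@W[:3,:3].T
    return W[:3,3]+d*((z-W[2,3])/d[:,2])[:,None]
E
sed -i '/^def project/,+1d' h.py
python3 - <<'E'
from h import *
env.reach([0.46,-0.02,0.25],R()); st()
s=env.sense(); print(np.round(s["joint_positions"],2).tolist())
look("wrist",["tongs_a","pane_handle","case","jar_0"],"w1")
print(wproj([[.46,-.029,.098],[.57,-.029,.098],[.35,-.029,.098],[.455,-.0845,.088],[.455,-.109,.117]],s).round().tolist())
E
```

```text
t3.4 ee [0.4602, -0.0192, 0.25] w0.0921 gf0.0 F [0.4, 0.4, -0.6]
[-0.56, 0.09, 0.57, 2.04, -0.06, 1.03, 1.61]
wrist tongs_a []
wrist pane_handle [([0.455, -0.11, 0.113], 0.58)]
wrist case [([0.456, -0.092, 0.0], 0.56)]
wrist jar_0 [([0.531, 0.173, 0.001], 0.95), ([0.4, 0.159, -0.002], 0.74), ([0.3, -0.275, 0.002], 0.56)]
[[304.0, 230.0], [305.0, 341.0], [304.0, 104.0], [244.0, 223.0], [210.0, 229.0]]
```

View pics/w1.png

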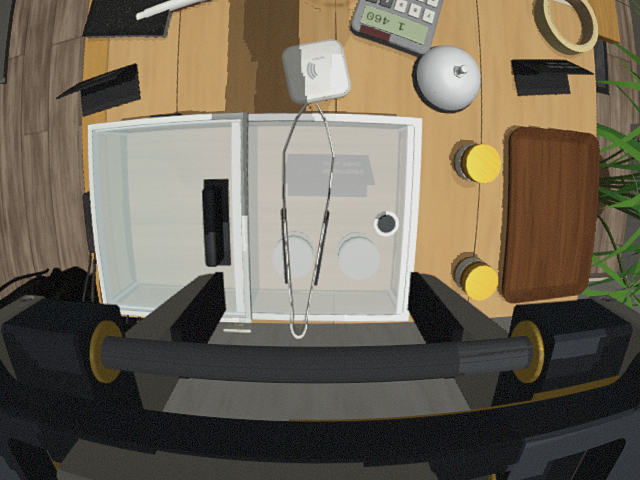

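The wrist view shows the tongs running from (315,103) to (298,337) with dark grips near (284,245) and (322,245). The pane's white edge is at x≈246 px, and the jars are at (478,163) and (474,279).

```bash
python3 - <<'E'
from h import *
s=env.sense()
uv=[[315,103],[298,337],[283,215],[327,215],[284,283],[316,283],[284,147],[332,147]]
print("tongs",wray(uv,s,.095).round(4).tolist())
print("pane edge",wray([[249,120],[249,220],[249,318],[244,220],[235,220]],s,.088).round(4).tolist())
print("handle",wray([[204,180],[229,180],[206,265],[229,265]],s,.117).round(4).tolist())
print("case",wray([[90,125],[420,118],[408,322],[103,318]],s,.08).round(4).tolist())
print("tray",wray([[512,127],[598,132],[503,301],[590,302]],s,.018).round(4).tolist())
print("jars",wray([[482,163],[478,281]],s,.042).round(4).tolist())
E
```

```text
tongs [[0.3485, -0.0201, 0.095], [0.5667, -0.0367, 0.095], [0.4467, -0.0483, 0.095], [0.4467, -0.0095, 0.095], [0.5103, -0.0488, 0.095], [0.5101, -0.0191, 0.095], [0.3869, -0.0468, 0.095], [0.387, -0.0054, 0.095]]
pane edge [[0.3617, -0.0786, 0.088], [0.4523, -0.0803, 0.088], [0.5501, -0.0853, 0.088], [0.4522, -0.085, 0.088], [0.4522, -0.0935, 0.088]]
handle [[0.4128, -0.1126, 0.117], [0.4134, -0.0909, 0.117], [0.4866, -0.1153, 0.117], [0.4864, -0.0943, 0.117]]
case [[0.3515, -0.2508, 0.08], [0.3571, 0.0767, 0.08], [0.5592, 0.0754, 0.08], [0.5635, -0.2611, 0.08]]
tray [[0.3509, 0.2104, 0.018], [0.3398, 0.3532, 0.018], [0.567, 0.2199, 0.018], [0.5788, 0.3786, 0.018]]
jars [[0.3963, 0.1595, 0.042], [0.5298, 0.167, 0.042]]
```

```bash
python3 - <<'E'
from h import *
y=-0.076
env.movel([.456,-.012,.16],R(y)); env.movel([.456,-.012,.087],rate=.06); st("down")
effector.grasp(15); st("grip")
env.movel([.456,-.012,.2]); st("lift")
env.reach([.456,.29,.12],R(.03))
look("wrist",["tongs_a","wood_tray"],"w2"); look("top",["tongs_a","wood_tray","pane_handle","jar_0"],"t2"); st()
E
```

```text
down t5.8 ee [0.4563, -0.012, 0.0873] w0.0917 gf0.0 F [-0.8, 0.1, 0.8]
grip t6.6 ee [0.456, -0.012, 0.087] w0.0385 gf14.8 F [0.7, -0.7, 1.5]
lift t7.5 ee [0.4553, -0.0119, 0.1993] w0.0379 gf14.8 F [-0.6, 0.0, -2.3]
wrist tongs_a []
wrist wood_tray [([0.455, 0.287, 0.001], 0.73)]
top tongs_a []
top wood_tray [([0.459, 0.286, 0.001], 0.57)]
top pane_handle [([0.457, -0.11, 0.115], 0.62)]
top jar_0 [([0.534, 0.171, -0.001], 0.85), ([0.399, 0.163, -0.005], 0.55)]
 t9.1 ee [0.4563, 0.2896, 0.1203] w0.0385 gf14.8 F [0.2, 0.8, -0.9]
```

View pics/w2.png

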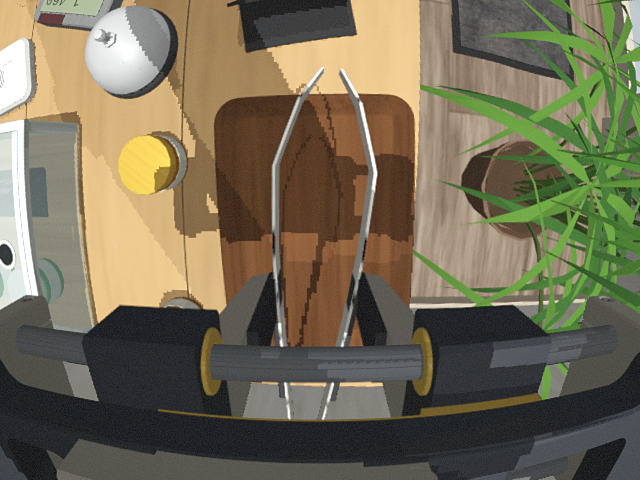

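The tongs are held and lie along the tray. Their tips are at (322,68) and (343,68), and the tray spans columns 217–414.

```bash
python3 - <<'E'
from h import *
s=env.sense()
print(wray([[322,68],[343,68],[290,416],[323,416]],s,.122).round(4).tolist())
print(wray([[315,95],[217,200],[414,200],[217,130],[414,130],[220,280]],s,.018).round(4).tolist())
E
```

```text
[[0.3503, 0.2897, 0.122], [0.3499, 0.299, 0.122], [0.5322, 0.2774, 0.122], [0.5314, 0.2962, 0.122]]
[[0.3462, 0.2862, 0.018], [0.4246, 0.2149, 0.018], [0.4204, 0.3626, 0.018], [0.3722, 0.2148, 0.018], [0.368, 0.3598, 0.018], [0.4879, 0.2152, 0.018]]
```

```bash
python3 - <<'E'
from h import *
env.movel([.454,.288,.05]); env.movel([.454,.288,.0265],rate=.05); st("place")
effector.release(); st("rel")
env.movel([.454,.288,.16]); 
c=-.035
env.reach([.455,-.110,.20],R(c))
look("wrist",["pane_handle"],"w3"); look("top",["tongs_a","pane_handle","jar_0"],"t3"); st()
E
```

```text
place t10.4 ee [0.454, 0.2879, 0.0263] w0.0384 gf14.8 F [0.9, 0.6, -0.2]
rel t11.3 ee [0.454, 0.288, 0.0265] w0.0917 gf0.0 F [-0.1, -0.1, 0.1]
wrist pane_handle [([0.455, -0.113, 0.114], 0.79)]
top tongs_a [([0.46, 0.285, 0.009], 0.87)]
top pane_handle [([0.454, -0.11, 0.114], 0.6)]
top jar_0 [([0.532, 0.17, -0.002], 0.87), ([0.398, 0.162, -0.0], 0.68)]
 t14.1 ee [0.4551, -0.1094, 0.1999] w0.0917 gf0.0 F [-1.4, -0.3, -0.1]
```

View pics/w3.png

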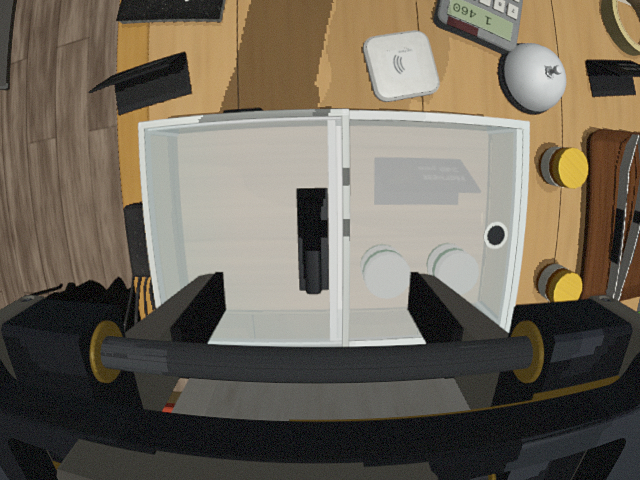

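The tongs now lie on the tray, the left pane is clear, and the handle is at (312,240), lined up with the tool. I'll open the pane.

```bash
python3 - <<'E'
from h import *
c=-.035; u=np.array([-np.sin(c),np.cos(c),0])
env.movel([.455,-.111,.13]); env.movel([.455,-.111,.094],rate=.05); st("down")
effector.grasp(25); st("grip")
p0=np.array([.455,-.111,.094])
env.movel(p0+.148*u,rate=.08); st("148")
for k in range(8):
    env.movel(p0+(.150+.002*k)*u,rate=.03); st(str(.150+.002*k))
    f=env.sense()["wrist_force"]
    if abs(f@u)>9: break
effector.release(); st("rel")
p=env.sense()["ee_pos"]; env.movel([p[0],p[1],.2])
look("top",["pane_handle","jar_0"],"t4"); look("wrist",["pane_handle","case"],"w4"); look("side",["pane_handle"])
E
```

```text
down t15.6 ee [0.4551, -0.1111, 0.0941] w0.0918 gf0.0 F [0.1, 0.4, 0.0]
grip t16.8 ee [0.455, -0.1111, 0.094] w0.0118 gf25.0 F [-0.5, -0.9, -0.1]
148 t18.8 ee [0.4572, 0.0389, 0.0939] w0.0118 gf25.0 F [-9.2, -0.8, 11.6]
0.15 t19.0 ee [0.4573, 0.0408, 0.0939] w0.0117 gf25.0 F [-9.3, -0.2, 11.8]
0.152 t19.3 ee [0.4573, 0.0413, 0.0939] w0.0122 gf25.0 F [-9.3, -4.8, 12.7]
0.154 t19.5 ee [0.4573, 0.0413, 0.0939] w0.0123 gf25.0 F [-9.5, -8.9, 12.9]
rel t20.7 ee [0.4604, 0.0429, 0.094] w0.0918 gf0.0 F [-0.6, -0.8, 0.3]
top pane_handle []
top jar_0 [([0.535, 0.172, -0.002], 0.51)]
wrist pane_handle [([0.457, 0.046, 0.113], 0.61)]
wrist case [([0.455, -0.088, -0.002], 0.78)]
side pane_handle [([0.456, 0.043, 0.119], 0.67)]
```

View pics/w4.png

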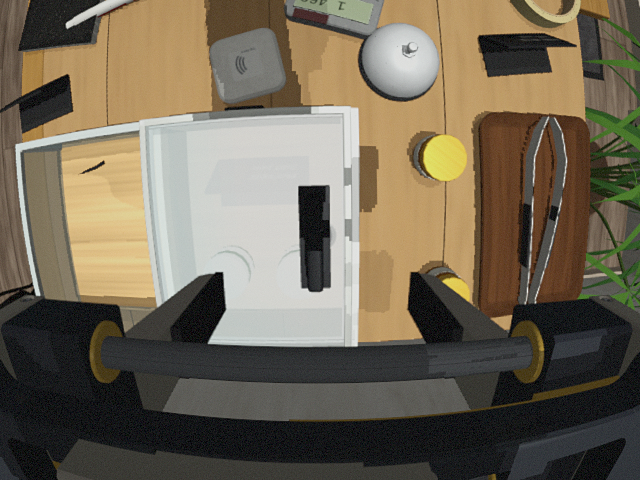

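The pane is open (handle at (313,240), pane edge at column ~145), the tongs are on the tray, and the jars are at (440,158) and (456,290). Now the first jar, the near one.

```bash
cat >> h.py <<'E'
C=-.035
def jars(cam):
    viewer.read_camera(cam)
    r=[x for x in tip_of(cam,"jar_0") if x["score"]>.35 and abs(x["at"][2])<.03 and x["at"][1]>.08 and x["at"][1]<.24]
    print(cam,[(np.round(x["at"],3).tolist(),round(x["score"],2)) for x in r]); return [np.array(x["at"]) for x in r]
def pick(guess):
    env.reach([guess[0],guess[1]-.005,.2],R(C))
    js=jars("wrist"); j=min(js,key=lambda a:np.hypot(*(a-guess)[:2])) if js else np.array(guess)
    assert np.hypot(*(j-guess)[:2])<.02,"moved?"
    y=j[1]-.005
    env.movel([j[0],y,.1]); env.movel([j[0],y,.025],rate=.08); st("down")
    effector.grasp(15); st("grip"); env.movel([j[0],y,.19]); st("lift")
def over(lx,ly):
    c,s=np.cos(C),np.sin(C); P=np.array([.4545,-.087])+np.array([[c,-s],[s,c]])@[lx,ly]
    env.reach([*P,.19],R(C)); return P
E
python3 - <<'E'
from h import *
pick(np.array([.399,.162,0]))
P=over(-.045,-.083); print(P)
p,d=look("wrist",["case"],"w5"); st()
c,s=np.cos(C),np.sin(C)
L=np.array([[-.094,-.159,.08],[.094,-.159,.08],[-.094,-.003,.08],[.05,-.159,.08],[.0,-.159,.08],[0,-.007,.08]])
W=L.copy(); W[:,:2]=L[:,:2]@np.array([[c,s],[-s,c]])+[.4545,-.087]
q=p.copy()
for u,v in wproj(W,env.sense()): cv2.circle(q,(int(u),int(v)),4,(255,0,0),-1)
cv2.imwrite("pics/w5b.png",q[:,:,::-1])
E
```

```text
wrist [([0.53, 0.174, -0.002], 0.8), ([0.396, 0.162, -0.003], 0.79)]
down t24.6 ee [0.396, 0.1568, 0.0253] w0.0921 gf0.0 F [0.7, 0.4, -0.1]
grip t25.4 ee [0.3958, 0.1569, 0.0251] w0.0434 gf15.0 F [0.3, 0.3, 0.2]
lift t26.6 ee [0.3951, 0.1564, 0.1893] w0.0434 gf15.0 F [-0.2, -0.2, -0.6]
[ 0.40662315 -0.16837449]
wrist case [([0.454, -0.089, 0.004], 0.75)]
 t28.0 ee [0.407, -0.1671, 0.1898] w0.0433 gf15.0 F [0.5, 0.5, -0.7]
```

View pics/w5b.png

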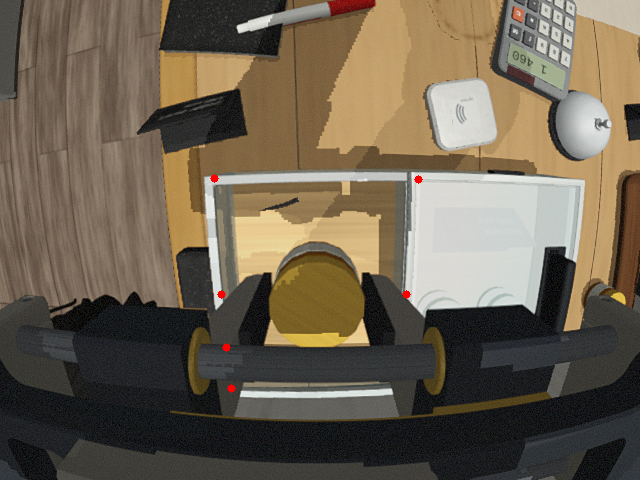

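The model points fall on the compartment's inner edges, and the jar hangs over the open compartment. I'll place it and fetch the second one.

```bash
cat >> h.py <<'E'
def place(P):
    env.movel([*P,.12]); env.movel([*P,.0345],rate=.06); st("place")
    effector.release(); st("rel"); env.movel([*P,.2])
E
python3 - <<'E'
from h import *
place(over(-.045,-.083)); look("wrist",["jar_0"],"w6"); 
print(jars("top"))
pick(np.array([.532,.170,0]))
place(over(.045,-.083)); look("wrist",["jar_0"],"w7"); look("top",["jar_0","pane_handle","tongs_a"],"t7"); look("side",["jar_0","pane_handle"],"s7"); st()
E
```

```text
place t30.4 ee [0.4069, -0.1684, 0.0348] w0.0435 gf15.0 F [-1.0, 0.8, 0.0]
rel t31.2 ee [0.4066, -0.1684, 0.0345] w0.0919 gf0.0 F [-0.8, -0.4, -0.2]
wrist jar_0 [([0.512, 0.193, 0.003], 0.84), ([0.41, -0.17, 0.006], 0.58)]
top [([0.511, 0.19, -0.004], 0.96)]
[array([ 0.5111,  0.1898, -0.0041])]
wrist []
down t36.0 ee [0.5323, 0.1649, 0.0253] w0.0920 gf0.0 F [-0.5, 0.3, -0.5]
grip t37.4 ee [0.532, 0.1649, 0.025] w0.0005 gf0.2 F [0.7, 0.9, 0.5]
lift t38.6 ee [0.5314, 0.1649, 0.1892] w0.0005 gf0.0 F [-0.8, -0.3, -0.0]
place t42.1 ee [0.4968, -0.1716, 0.0348] w0.0008 gf0.0 F [0.2, -0.2, 0.0]
rel t43.5 ee [0.4966, -0.1715, 0.0345] w0.0915 gf0.0 F [-0.4, -0.5, 0.1]
wrist jar_0 [([0.498, 0.166, -0.001], 0.85), ([0.411, -0.168, 0.006], 0.78), ([0.277, 0.266, 0.003], 0.46)]
top jar_0 [([0.498, 0.161, 0.002], 0.85), ([0.46, 0.288, -0.004], 0.62)]
top pane_handle [([0.458, 0.046, 0.114], 0.69)]
top tongs_a [([0.46, 0.286, 0.01], 0.91)]
side jar_0 [([0.41, -0.168, 0.008], 0.91), ([0.495, 0.166, 0.0], 0.43)]
side pane_handle [([0.457, 0.044, 0.116], 0.56)]
 t45.2 ee [0.4965, -0.1716, 0.1999] w0.0918 gf0.0 F [0.9, 0.6, 0.4]
```

```bash
python3 -c "
import cv2,numpy as np
a=[cv2.imread(f'pics/{n}.png') for n in ('w7','s7')]
cv2.imwrite('pics/m7.png',cv2.resize(np.vstack([a[0],a[1]]),(450,600*1)) if 0 else cv2.resize(np.hstack(a),(800,300)))"
```

```text
(no output)
```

View pics/m7.png

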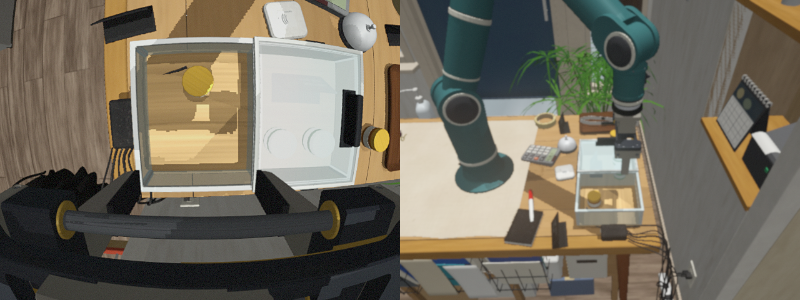

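The first jar stands in the compartment at (197,82) in the left half. The second jar had been knocked aside, so my pick came up empty. It now stands at about (0.497, 0.165), at (376,140) in the picture. I'll pick it again, this time only if the camera sees it.

```bash
sed -i 's/ if js else np.array(guess)$//; s/js=jars("wrist");/js=jars("wrist") or jars("wrist") or jars("top");/' h.py
python3 - <<'E'
from h import *
pick(np.array([.497,.165,0]))
assert env.sense()["gripper_width"]>.035
place(over(.045,-.083)); look("wrist",["jar_0"],"w8"); look("side",["jar_0","pane_handle"],"s8"); st()
env.reach([.459,.045,.2],R(C)); look("wrist",["jar_0","pane_handle"],"w9"); look("top",["jar_0"],"t9")
a=[cv2.imread(f'pics/{n}.png') for n in ('w9','s8')]
cv2.imwrite('pics/m8.png',cv2.resize(np.hstack(a),(800,300)))
E
```

```text
wrist [([0.499, 0.167, -0.002], 0.69)]
down t48.4 ee [0.4997, 0.1618, 0.0254] w0.0920 gf0.0 F [0.3, -0.5, 0.3]
grip t49.2 ee [0.4994, 0.1619, 0.0251] w0.0437 gf15.0 F [-0.2, 0.7, 0.4]
lift t50.5 ee [0.4987, 0.1616, 0.1892] w0.0433 gf15.0 F [0.3, 0.6, -0.6]
place t53.9 ee [0.4968, -0.1716, 0.0348] w0.0436 gf15.0 F [0.5, 0.7, -1.4]
rel t54.7 ee [0.4966, -0.1715, 0.0345] w0.0920 gf0.0 F [0.2, -0.1, -0.2]
wrist jar_0 [([0.496, -0.171, 0.007], 0.95), ([0.409, -0.169, 0.007], 0.66)]
side jar_0 [([0.497, -0.168, 0.007], 0.9), ([0.28, 0.268, 0.001], 0.73), ([0.411, -0.168, 0.01], 0.6), ([0.458, 0.044, 0.118], 0.59)]
side pane_handle [([0.46, 0.041, 0.12], 0.93)]
 t56.2 ee [0.4963, -0.1716, 0.1995] w0.0920 gf0.0 F [-0.3, 0.3, -0.1]
wrist jar_0 [([0.407, -0.172, 0.004], 0.84), ([0.495, -0.171, 0.007], 0.71)]
wrist pane_handle [([0.456, 0.044, 0.114], 0.59)]
top jar_0 [([0.409, -0.164, 0.007], 0.86), ([0.494, -0.175, 0.004], 0.72), ([0.461, 0.288, 0.01], 0.42)]
```

View pics/m8.png

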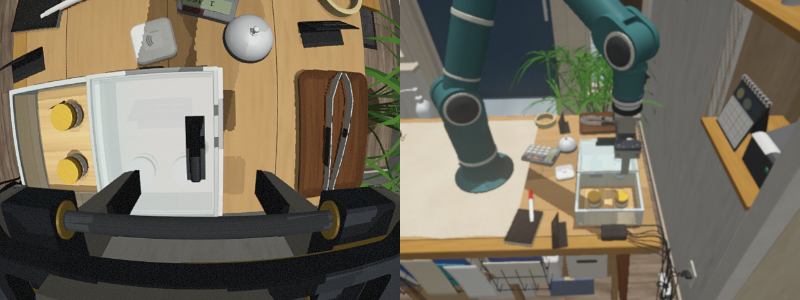

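Both jars stand in the right compartment at (65,115) and (70,167), and the handle is at (195,148). Now I'll shut the pane.

```bash
python3 - <<'E'
from h import *
u=np.array([-.015,-1,0]); u/=np.linalg.norm(u)
p0=np.array([.4575,.042,.094])
env.movel([*p0[:2],.13],R(-.02)); env.movel(p0,rate=.05); effector.grasp(25); st("grip")
env.movel(p0+.146*u,rate=.08); st("146")
for k in range(10):
    env.movel(p0+(.148+.002*k)*u,rate=.03); st("%.3f"%(.148+.002*k))
    if env.sense()["wrist_force"]@u<-9: break
effector.release(); st("rel")
p=env.sense()["ee_pos"]; env.movel([p[0],p[1],.2])
look("wrist",["pane_handle","jar_0"],"w10"); look("side",["pane_handle"])
env.reach([.456,.15,.3],R(C)); look("top",["pane_handle","jar_0","tongs_a","price_stand_0"],"t10"); look("side",["price_stand_0","jar_0"],"s10"); st()
a=[cv2.imread(f'pics/{n}.png') for n in ('w10','t10')]
cv2.imwrite('pics/m10.png',cv2.resize(np.hstack(a),(800,300)))
E
```

```text
grip t60.0 ee [0.4575, 0.0412, 0.094] w0.0121 gf25.0 F [-0.1, -3.3, 0.6]
146 t62.0 ee [0.4553, -0.1041, 0.094] w0.0118 gf25.0 F [1.1, -0.7, -2.2]
0.148 t62.3 ee [0.4553, -0.1059, 0.094] w0.0120 gf25.0 F [1.1, 0.3, -1.7]
0.150 t62.5 ee [0.4553, -0.1081, 0.094] w0.0119 gf25.0 F [1.2, 1.1, -1.0]
0.152 t62.8 ee [0.4552, -0.1103, 0.094] w0.0118 gf25.0 F [1.3, 0.6, -1.8]
0.154 t63.0 ee [0.4552, -0.1123, 0.094] w0.0120 gf25.0 F [2.4, -0.1, -2.2]
0.156 t63.3 ee [0.4552, -0.1138, 0.094] w0.0120 gf25.0 F [0.8, 2.3, -1.5]
0.158 t63.5 ee [0.4552, -0.1138, 0.094] w0.0116 gf25.0 F [0.5, 7.4, 2.4]
0.160 t63.8 ee [0.4551, -0.1139, 0.094] w0.0122 gf25.0 F [1.2, 13.1, 4.6]
rel t65.0 ee [0.4551, -0.118, 0.094] w0.0921 gf0.0 F [0.4, 0.8, -0.1]
wrist pane_handle [([0.453, -0.108, 0.115], 0.85)]
wrist jar_0 []
side pane_handle [([0.456, -0.113, 0.116], 0.85)]
top pane_handle [([0.452, -0.112, 0.116], 0.65)]
top jar_0 []
top tongs_a []
top price_stand_0 [([0.302, -0.28, -0.003], 0.9), ([0.276, 0.265, -0.002], 0.82)]
side price_stand_0 []
side jar_0 [([0.458, 0.287, 0.002], 0.75)]
 t67.6 ee [0.4561, 0.1494, 0.2999] w0.0922 gf0.0 F [-0.3, 0.5, -0.0]
```

View pics/m10.png

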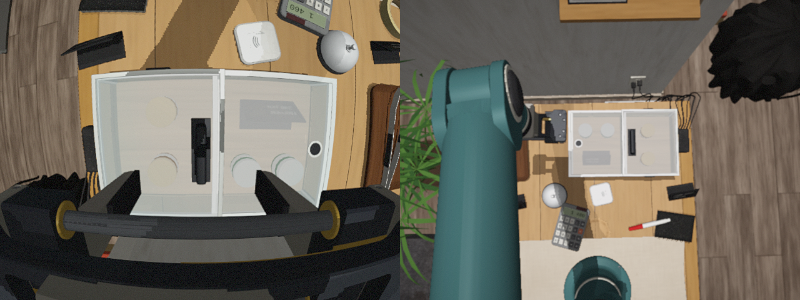

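View pics/w10.png

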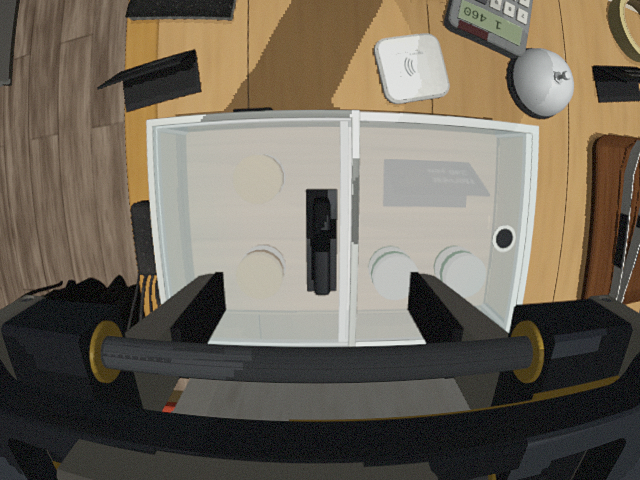

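The pane has reached its hard stop after 155 mm of travel. Both jars stand under it at (258,178) and (260,270). The left pane's disc (504,237) hasn't moved, and the tongs are still on the tray.

```bash
python3 -c "
from h import *
print(workorder.finish_job())"
```

```text
the job is handed in; nothing more can be done
None
```

I handed the job in at about 68 s: the one pair of tongs is on the tray, both jars stand in the right compartment, and the right pane is fully shut. The left pane and price stands stayed put. A knocked jar made one pick miss and nudge it, but it stayed upright and went in on the second try.

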